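Seal the fumigation box: seat the window panel, tighten its four latches crisscross

ROBOT

A 6-joint arm with a two-finger parallel gripper is mounted at the origin on a cart in front of the work surface, level with it; the furniture and walls round the work are solid. World frame = base frame: x ahead of the robot, y to its left, z up, the work surface at z = 0. Lengths are in m, angles in rad, forces in N, time in s.
With the tool pointing down it reaches from about 0.425 to 0.95 m from the base axis. Payload 3.5 kg.
Tool frame: the origin (TCP) lies on the centre line of the jaws, within the pads' length; the fingertips stand 8 mm ahead of it and the grasp point (between the pads) lies 11 mm behind it; z points along the fingers, y is the line along which they close (so a half turn about z gives the same grasp; the last joint's range is limited). The gripper opens to 85 mm and grips with 20 to 120 N. Pads are 22 mm wide; open, the fingers measure 114 mm over their backs; the gripper's body (76 mm by 85 mm) begins 54 mm behind the grasp point. The pads swing forward as they close: fully open they stand 13 mm farther back than shut.
Start: joints at [0.99, 0.286, 1.577, -0, 1.279, -0.15], TCP at [0.282, 0.613, 0.239] pointing down, gripper open.
Joint ranges: [-2.77, 2.77], [-0.9, 2.22], [0.21, 2.48], [-1.53, 4.67], [0.24, 2.81], [-2.84, 2.84]. Speed limits (rad/s): [2.79, 2.79, 3.14, 3.14, 3.14, 3.14].

INTERFACE

Orientations are given as a unit quaternion [x, y, z, w].
In Python, from plant import ctrl gives the robot as it stands. The module is installed in compiled form; this text tells all that it offers.
- The arm moves only by the tool send_rows, never from a script. Its argument "steps" is a list of rows, each a list of 5 numbers: the shift along the tool's x, y, z in m, then the turn about the tool's z in degrees, then the opening, from -1 (shut) to 1 (fully open). A call has 1 to 12 rows; each row is the pose to reach, as a shift and turn from the pose commanded when the call began, along the tool's axes at that moment; what a row does not reach only later rows make up. A row lasts 1/10 s, in which the tool goes at most 50 mm and 8.59 degrees, less where a joint would pass 70% of its speed; a pose out of reach is approached as far as the arm can. A call with a gripper value outside its range is refused whole. The fingers move at their own pace and stop on an object; "squeeze" is the grip in N (left out, the last holds). Time passes only in rows, so rows that repeat a pose let the fingers close. It gives the time, the measured TCP pose, the force, the opening and the grip force at its end, in the units of the state.
- ctrl.get_state(): the state, without advancing time (a new reading comes with each control period).
- ctrl.read_camera(name): name is "side" or "top"; returns the picture (420x560x3 uint8, red, green, blue); there is no depth.
- ctrl.calibration(name): a dict with "intrinsics" (3x3 intrinsics, pixels), "extrinsics" (4x4, takes a point from world to camera coordinates). Camera axes: x right, y up, looking along -z (the intrinsics and any distortion apply to the point x, -y, -z); pixel columns grow to the right and rows downward; lengths in m; the calibration is good to about 2 mm. A picture is of the moment at which its call begins. calibration takes no time and is no camera call.
- ctrl.sign_off(): hands the job in; it is judged then, once.
The state is a dict: "time": time; "qpos": joint angles; "dq": joint speeds; "joint_efforts": joint torques, N m; "eef_pos": TCP position; "tcp_rot": TCP orientation; "contact_force": force on the tool from outside, world axes, zero at the start; "wrist_torque": the same for the moment, N m; "opening": opening from 0.0 (shut) to 1.0 (fully open); "finger_force": force on a finger pad.
Only numpy, scipy, OpenCV 4.12 (cv2) and the standard library are available. Lean on these libraries where they do the work, as an engineer would, in place of code of your own. Each camera call takes 0.05 s, during which the arm holds its last target. There are 200 camera calls.

TASK

Seal the specimen dish in the sloping-front fumigation box: lift the clear window panel off the bench by its handle and set it flush on the gasket in the box's frame. Then turn the four wing latches clockwise in crisscross order (each followed by the one diagonally opposite), in two passes so that the gasket closes evenly: first every latch to about an eighth of a turn, and only when all four are there, every latch on to its stop at a quarter turn. Let go, and leave the jar and the sorting dish by the box where they stand.

Things in the scene. Friction and masses are not known exactly. Their poses are not given: they have to be found in the camera images.
- window_panel: Clear window panel with dark metal rim, loose, 0.25 kg, 100 (x) x 110 (y) x 13 mm; its lowest 4 mm are stepped in by up to 3 mm all round as a lead-in. Origin: centre of the underside, z out of the handle side. Starts flat on the bench, handle up, left in front of the box. Fits the recess either way round.
- panel_handle (a point): Centre of the panel's black bridge handle, 34 mm above the panel's underside, same axes: a flat-sided bar 12 mm wide (x), 64 mm long (y), 16 mm high, on two posts; 13 mm free under it.
- fume_box: White fumigation box fixed on the bench, 132 x 176 mm, 110 mm high in front, 170 mm at the back; its place and yaw vary. Origin centre of its underside. Its grey framed face, 140 x 176 mm, slopes 25 degrees down towards the robot; the middle of the face is 140 mm above the bench. The recess in it takes the panel: 106 (up the slope) x 116 mm, 3 mm clearance a side.
- gasket_seat (a point): Middle of the recess at the top of the free foam gasket, 7 mm under the face. z square out of the face, x up the slope, y to the left. Panel body and seat coincide, axes too, when the panel lies flush on the free gasket (top 6 mm proud of the face). The gasket gives 1 mm per 4 N, 4.8 mm at most; closed latches press the panel about 3.5 mm into it.
- latch_upper_left (a joint): Black wing latch, far left of the face: x +34, y +68 mm from gasket_seat. Turn in rad, clockwise seen from above the face: 0 open (wing up the slope, steel dog off the panel), 0.79 an eighth turn (dog nips the panel's edge), 1.57 stop (wing across). Starts at 0 to 0.15, stiff (0.08 N m), stays where left; sinks 7 mm in the quarter turn.
- latch_upper_left_grip (a point): Grip point of that wing, on its axis, 41 mm above the face when open, 2.5 mm below the wing's top. z square out of the face; the wing is 50 mm long along x, 11 mm thick along y, 23 mm high. Under it are a hub (15 mm) and the dog, which points along +x. The point turns and sinks with the wing.
- latch_upper_right (a joint): Black wing latch, far right: x +34, y -68 mm. Turn in rad, clockwise seen from above the face: 0 open (wing up the slope, steel dog off the panel), 0.79 an eighth turn (dog nips the panel's edge), 1.57 stop (wing across). Starts at 0 to 0.15, stiff (0.08 N m), stays where left; sinks 7 mm in the quarter turn.
- latch_upper_right_grip (a point): Grip point of that wing, on its axis, 41 mm above the face when open, 2.5 mm below the wing's top. z square out of the face; the wing is 50 mm long along x, 11 mm thick along y, 23 mm high. Under it are a hub (15 mm) and the dog, which points along +x. The point turns and sinks with the wing.
- latch_lower_right (a joint): Black wing latch, near right: x -34, y -68 mm. Turn in rad, clockwise seen from above the face: 0 open (wing up the slope, steel dog off the panel), 0.79 an eighth turn (dog nips the panel's edge), 1.57 stop (wing across). Starts at 0 to 0.15, stiff (0.08 N m), stays where left; sinks 7 mm in the quarter turn.
- latch_lower_right_grip (a point): Grip point of that wing, on its axis, 41 mm above the face when open, 2.5 mm below the wing's top. z square out of the face; the wing is 50 mm long along x, 11 mm thick along y, 23 mm high. Under it are a hub (15 mm) and the dog, which points along +x. The point turns and sinks with the wing.
- latch_lower_left (a joint): Black wing latch, near left: x -34, y +68 mm. Turn in rad, clockwise seen from above the face: 0 open (wing up the slope, steel dog off the panel), 0.79 an eighth turn (dog nips the panel's edge), 1.57 stop (wing across). Starts at 0 to 0.15, stiff (0.08 N m), stays where left; sinks 7 mm in the quarter turn.
- latch_lower_left_grip (a point): Grip point of that wing, on its axis, 41 mm above the face when open, 2.5 mm below the wing's top. z square out of the face; the wing is 50 mm long along x, 11 mm thick along y, 23 mm high. Under it are a hub (15 mm) and the dog, which points along +x. The point turns and sinks with the wing.
- sorting_dish: Bystander: glass sorting dish, 84 mm wide, 26 mm high, in front of the box; origin centre of its underside.
- specimen_jar: Bystander: clear jar with dark cap and orange label, 76 mm wide, 147 mm high, behind the box; origin centre of its underside.

How it is judged:
On the way, in this order (a step that is already met when the one before it is completed fails the run):
1. the window panel sits flush on the gasket in the frame's recess, latches still open (x of window_panel in the frame of gasket_seat between -0.004 and 0.004 m and y of window_panel in the frame of gasket_seat between -0.004 and 0.004 m and z of window_panel in the frame of gasket_seat between -0.007 and 0.0015 m and angle between the z axis of window_panel and the z axis of gasket_seat, either way round below 0.025 rad and value of joint each of latch_upper_left, latch_upper_right, latch_lower_right, latch_lower_left below 0.35 rad), for 0.2 s.
2. first pass: all four latches stand at about an eighth of a turn (0.55 to 1.05 rad) over the seated panel (x of window_panel in the frame of gasket_seat between -0.004 and 0.004 m and y of window_panel in the frame of gasket_seat between -0.004 and 0.004 m and z of window_panel in the frame of gasket_seat between -0.007 and 0.0015 m and value of joint latch_upper_left between 0.55 and 1.05 rad and value of joint latch_upper_right between 0.55 and 1.05 rad and value of joint latch_lower_right between 0.55 and 1.05 rad and value of joint latch_lower_left between 0.55 and 1.05 rad), for 0.1 s.
At the end, for the whole second after the job is handed in: All four latches are turned to within 0.15 rad of their closed stop (over 1.42 rad), and the panel lies in the recess within 4 mm of its centre, square to the frame within 0.02 rad, at rest, drawn at least 2 mm into the gasket (x of window_panel in the frame of gasket_seat between -0.004 and 0.004 m and y of window_panel in the frame of gasket_seat between -0.004 and 0.004 m and z of window_panel in the frame of gasket_seat between -0.007 and -0.002 m and angle between the z axis of window_panel and the z axis of gasket_seat, either way round below 0.02 rad and linear speed of window_panel below 0.01 m/s and value of joint each of latch_upper_left, latch_upper_right, latch_lower_right, latch_lower_left above 1.42 rad); the robot touches nothing.
It fails at once if a latch is taken past its eighth of a turn (over 1.1 rad) while another has not had its first pass (under 0.5 rad) ((value of joint latch_upper_left above 1.1 rad and value of joint any of latch_upper_right, latch_lower_right, latch_lower_left below 0.5 rad) or (value of joint latch_upper_right above 1.1 rad and value of joint any of latch_upper_left, latch_lower_right, latch_lower_left below 0.5 rad) or (value of joint latch_lower_right above 1.1 rad and value of joint any of latch_upper_left, latch_upper_right, latch_lower_left below 0.5 rad) or (value of joint latch_lower_left above 1.1 rad and value of joint any of latch_upper_left, latch_upper_right, latch_lower_right below 0.5 rad)).
It fails at once if in the first pass two neighbouring latches are tightened (over 0.5 rad) while both others are still open (under 0.35 rad) ((value of joint each of latch_upper_left, latch_upper_right above 0.5 rad and value of joint each of latch_lower_right, latch_lower_left below 0.35 rad) or (value of joint each of latch_upper_right, latch_lower_right above 0.5 rad and value of joint each of latch_lower_left, latch_upper_left below 0.35 rad) or (value of joint each of latch_lower_right, latch_lower_left above 0.5 rad and value of joint each of latch_upper_left, latch_upper_right below 0.35 rad) or (value of joint each of latch_lower_left, latch_upper_left above 0.5 rad and value of joint each of latch_upper_right, latch_lower_right below 0.35 rad)).
It fails at once if in the second pass two neighbouring latches are closed (over 1.3 rad) while both others are still at the first pass (under 1.1 rad) ((value of joint each of latch_upper_left, latch_upper_right above 1.3 rad and value of joint each of latch_lower_right, latch_lower_left below 1.1 rad) or (value of joint each of latch_upper_right, latch_lower_right above 1.3 rad and value of joint each of latch_lower_left, latch_upper_left below 1.1 rad) or (value of joint each of latch_lower_right, latch_lower_left above 1.3 rad and value of joint each of latch_upper_left, latch_upper_right below 1.1 rad) or (value of joint each of latch_lower_left, latch_upper_left above 1.3 rad and value of joint each of latch_upper_right, latch_lower_right below 1.1 rad)).
It fails at once if a bystander is pushed more than 30 mm (distance of any of sorting_dish, specimen_jar from where it was at the start of the episode above 0.03 m).
It also fails if it takes over 72 s, if anything falls off the work surface, if the arm or the gripper's body presses on something with over 40 N, if the wrist force passes 120 N, or if a joint passes its speed limit or range.

## Working session

There is one attempt and no reset: what is moved stays moved. The work goes in short steps, Python scripts to look and compute and a tool call to move; the robot and the scene stay as the last step left them, time stands still between calls to the robot, and variables do not carry over. Pictures are saved under pics/ and viewed, at most 10 in all, crops included, and the job is handed in when it is done.

Besides the shell and the picture viewer there is one more tool, called after ">>>" as a command line: name --pt "numbers of a row" for each row, then --argument value for the rest. send_rows: Moves the arm, as the interface text tells. Its arguments: {"type":"object","properties":{"steps":{"type":"array","items":{"type":"array","items":{"type":"number"}}},"squeeze":{"type":"number"}},"required":["steps"]}

```bash
mkdir -p pics; python3 - <<'E'
from plant import ctrl
import cv2
s=ctrl.get_state()
for k,v in s.items(): print(k,v)
for n in("top","side"):
    im=ctrl.read_camera(n); c=ctrl.calibration(n); print(n,c)
    cv2.imwrite(f"pics/{n}0.png",cv2.cvtColor(im,cv2.COLOR_RGB2BGR))
E
```

```text
time 0.0
qpos [ 9.89999404e-01  2.87174552e-01  1.57817122e+00  1.09093743e-05
  1.27861495e+00 -1.49979416e-01]
dq [-0.00010603  0.0002946  -0.00068916  0.00095795 -0.00151197 -0.0010008 ]
joint_efforts [ 1.26797175e-03 -4.05964100e+01 -2.92636192e+01 -4.16943851e-05
  5.73365527e-03  2.16292511e-05]
eef_pos [0.2814928  0.61280049 0.23794437]
tcp_rot [ 2.13748144e-01  9.76888084e-01 -1.10400532e-03 -4.27946684e-04]
contact_force [-0.47452735  0.97423024 -0.91806623]
wrist_torque [-0.01800868  0.01636471  0.0304578 ]
finger_force 0.0
opening 0.9989135680357183
top {'intrinsics': array([[475.23249529,   0.        , 277.59541217],
       [  0.        , 475.23249529, 208.39175111],
       [  0.        ,   0.        ,   1.        ]]), 'extrinsics': array([[ 0.01392611, -0.99990134, -0.00183612,  0.2640531 ],
       [ 0.97539817,  0.01318076,  0.22005607, -0.55791019],
       [-0.22001016, -0.00485548,  0.9754855 , -0.896675  ],
       [ 0.        ,  0.        ,  0.        ,  1.        ]])}
side {'intrinsics': array([[511.97728714,   0.        , 268.78829663],
       [  0.        , 511.97728714, 208.05262246],
       [  0.        ,   0.        ,   1.        ]]), 'extrinsics': array([[-0.96517777,  0.26129775,  0.01246402,  0.42005126],
       [-0.1116141 , -0.45443428,  0.88376002,  0.05616708],
       [ 0.23658858,  0.85159437,  0.46777438, -1.45271876],
       [ 0.        ,  0.        ,  0.        ,  1.        ]])}
```

View pics/top0.png

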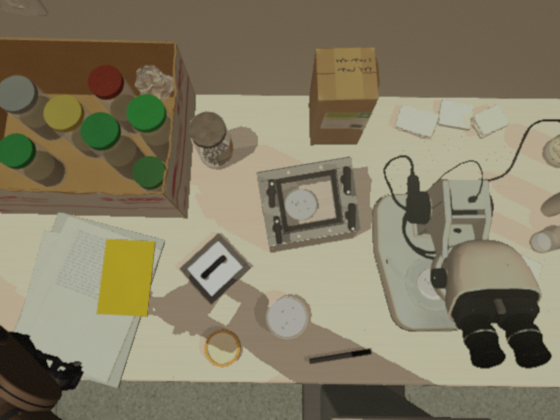

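View pics/side0.png

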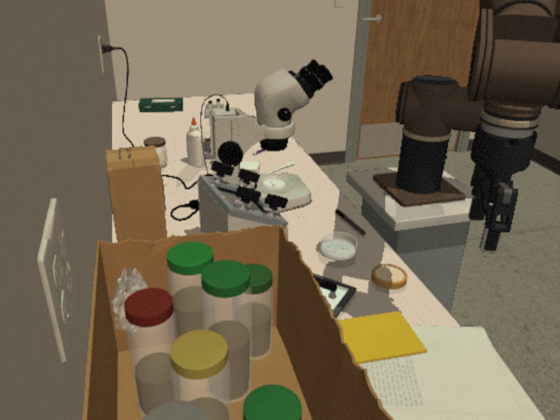

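```bash
python3 - <<'E'
import cv2
a=cv2.imread("pics/top0.png")
cv2.imwrite("pics/c1.png",cv2.resize(a[150:256,250:366],None,fx=5.5,fy=5.5,interpolation=cv2.INTER_CUBIC))
cv2.imwrite("pics/c2.png",cv2.resize(a[228:310,170:260],None,fx=7,fy=7,interpolation=cv2.INTER_CUBIC))
E
```

```text
(no output)
```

View pics/c1.png

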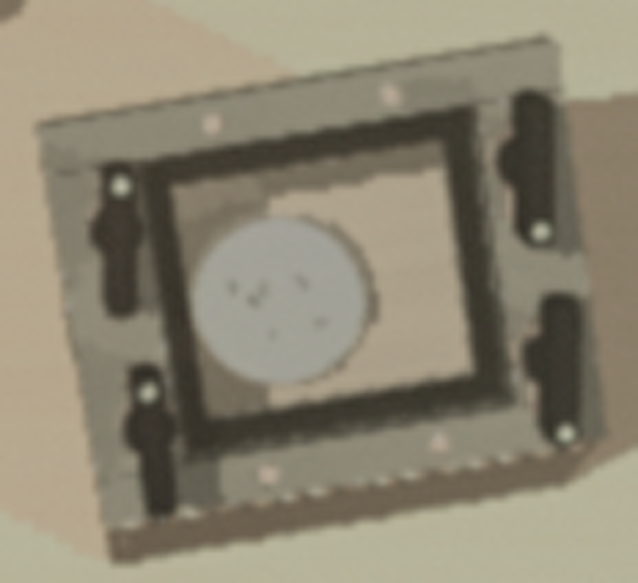

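View pics/c2.png

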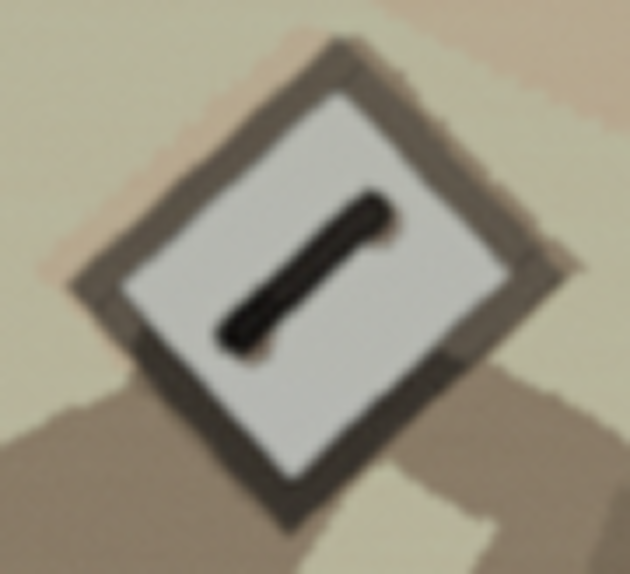

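```bash
cat > h.py <<'E'
import numpy as np
from plant import ctrl
from scipy.optimize import least_squares
S,C=np.sin(np.radians(25)),np.cos(np.radians(25))
def proj(n,P):
    c=ctrl.calibration(n); P=np.atleast_2d(P); q=P@c["extrinsics"][:3,:3].T+c["extrinsics"][:3,3]
    return np.c_[q[:,0]/-q[:,2],-q[:,1]/-q[:,2]]*c["intrinsics"][0,0]+c["intrinsics"][:2,2]
def rz(a): return np.array([[np.cos(a),-np.sin(a),0],[np.sin(a),np.cos(a),0],[0,0,1]])
F=np.array([[C,0,-S],[0,1,0],[S,0,C]])  # face axes in box frame (columns x up slope,y,z normal)
def face(p,L): # L in mm in face frame (z=0 at face surface)
    return np.array([p[0],p[1],.140])+(np.atleast_2d(L)/1000)@(rz(p[2])@F).T
def crop(c,f,o): return (np.array(c)+.5)/f-.5+np.array(o)
E
python3 - <<'E'
from h import *
np.set_printoptions(precision=4,suppress=True)
px=crop([(40,125),(550,38),(110,530),(592,440),(120,240),(155,442),(538,167),(564,370)],5.5,(250,150))
L=[(70,88,0),(70,-88,0),(-70,88,0),(-70,-88,0),(34,68,43.5),(-34,68,43.5),(34,-68,43.5),(-34,-68,43.5)]
r=least_squares(lambda p:(proj("top",face(p,L))-px).ravel(),[.63,0,0.1],loss="soft_l1")
print(r.x,(proj("top",face(r.x,L))-px))
print("seat",face(r.x,[0,0,-7]))
px=crop([(340,38),(75,285),(290,532),(565,262),(375,205),(233,335)],7,(170,228))
L2=np.array([(50,55,13),(-50,55,13),(-50,-55,13),(50,-55,13),(0,0,42),(0,0,42)])/1000.
L2=np.array([(50,55,13),(-50,55,13),(-50,-55,13),(50,-55,13)])/1000.
f=lambda p:np.array([p[0],p[1],0])+L2@rz(p[2]).T
for s0 in(-.8,.8):
    g=least_squares(lambda p:(proj("top",f(p))-px[:4]).ravel(),[.5,.15,s0]); print(g.x,g.cost,g.fun.reshape(-1,2))
    e=np.array([g.x[0],g.x[1],.042])+np.array([(0,27,0),(0,-27,0)])/1000@rz(g.x[2]).T
    print(proj("top",e),px[4:])
s=ctrl.get_state(); print(s["time"])
E
```

```text
[0.5516 0.2133 0.1919] [[-1.1202 -0.1698]
 [ 0.8632 -0.7113]
 [-1.1126 -0.9365]
 [ 2.6946 -0.9139]
 [-0.1457  0.4402]
 [-0.2311  0.8055]
 [ 0.0497  0.4049]
 [ 0.2485  0.5972]]
seat [[0.5545 0.2139 0.1337]]
[ 0.4391  0.3999 -0.7846] 30.80764461713253 [[-3.4606 -1.2971]
 [-1.1839 -3.3232]
 [ 4.0732  0.2049]
 [ 0.4434  4.3223]]
[[203.9371 256.097 ]
 [222.1218 275.3965]] [[223.1429 256.8571]
 [202.8571 275.4286]]
[ 0.4391  0.3999 -0.7846] 30.80764461713385 [[-3.4606 -1.2971]
 [-1.1839 -3.3232]
 [ 4.0732  0.2049]
 [ 0.4434  4.3223]]
[[203.9371 256.097 ]
 [222.1218 275.3965]] [[223.1429 256.8571]
 [202.8571 275.4286]]
0.1
```

```bash
python3 - <<'E'
from h import *
np.set_printoptions(precision=4,suppress=True)
px=crop([(75,285),(290,532),(565,262),(340,38),(233,335),(375,205)],7,(170,228))
L2=np.array([(50,55,13),(-50,55,13),(-50,-55,13),(50,-55,13),(0,27,42),(0,-27,42)])/1000.
f=lambda p:np.array([p[0],p[1],0])+L2@rz(p[2]).T
g=least_squares(lambda p:(proj("top",f(p))-px).ravel(),[.5,.15,.8],loss="soft_l1"); print(g.x,g.fun.reshape(-1,2))
px=crop([(40,125),(550,38),(110,530),(120,240),(155,442),(538,167),(564,370),(148,165),(472,108),(512,403),(190,460)],5.5,(250,150))
L=[(70,88,0),(70,-88,0),(-70,88,0),(34,68,43.5),(-34,68,43.5),(34,-68,43.5),(-34,-68,43.5),(53,58,0),(53,-58,0),(-53,-58,0),(-53,58,0)]
r=least_squares(lambda p:(proj("top",face(p,L)+[0,0,p[3]])-px).ravel(),[.63,0,0.1,0],loss="soft_l1",f_scale=.5)
print(r.x,r.fun.reshape(-1,2))
r=least_squares(lambda p:(proj("top",face(p,L))-px).ravel(),[.63,0,0.1],loss="soft_l1",f_scale=.5)
print(r.x)
c=ctrl.calibration("top")["extrinsics"];print("campos",-c[:3,:3].T@c[:3,3])
# tilt of recess points; tool yaw at present
from scipy.spatial.transform import Rotation as R
print(R.from_quat(ctrl.get_state()["tcp_rot"]).as_matrix())
E
```

```text
[0.4388 0.3999 0.7829] [[-1.3886  0.1316]
 [ 0.4737  0.3033]
 [ 0.5327  1.1581]
 [ 0.0156 -1.1049]
 [ 0.1444 -0.1606]
 [-0.2589 -0.3347]]
[ 0.5549  0.212   0.1934 -0.0139] [[-0.0165  0.386 ]
 [ 0.4077 -0.0265]
 [-0.149  -1.5568]
 [ 0.7795  0.633 ]
 [ 0.6236  0.372 ]
 [-0.3301  0.7138]
 [-0.1576  0.2795]
 [-2.1689 -0.7029]
 [ 0.0557 -1.0364]
 [ 0.3252 -0.3851]
 [-0.6837 -0.0607]]
[0.5516 0.213  0.1962]
campos [0.3432 0.267  0.9979]
[[-0.9086  0.4176 -0.0012]
 [ 0.4176  0.9086 -0.0019]
 [ 0.0003 -0.0022 -1.    ]]
```

```bash
cat >> h.py <<'E'
from scipy.spatial.transform import Rotation as R
BOX=[.5516,.213,.195]
def tgt(pos,ang,s=None,lbl=""):
    """shift/turn in tool axes (mm, deg) to reach world pos with tool y at world angle ang (deg)"""
    s=s or ctrl.get_state(); M=R.from_quat(s["tcp_rot"]).as_matrix()
    a=np.degrees(np.arctan2(M[1,1],M[0,1])); d=M.T@(np.array(pos)-s["eef_pos"])
    print(lbl,np.round(d*1000,1),"turn",round((a-ang+180)%360-180,1))
E
python3 -c "
from h import *
tgt([.4388,.3999,.09],134.9); tgt([.4388,.3999,.026],134.9)"
```

```text
[-231.9 -127.5  148.2] turn -69.6
 [-231.9 -127.3  212.2] turn -69.6
```

>>> send_rows --pt "-0.045 -0.025 0.02 -8.5 1" --pt "-0.09 -0.05 0.04 -17 1" --pt "-0.135 -0.075 0.06 -25.5 1" --pt "-0.18 -0.1 0.08 -34 1" --pt "-0.225 -0.122 0.1 -42.5 1" --pt "-0.232 -0.1275 0.12 -51 1" --pt "-0.232 -0.1275 0.14 -59.5 1" --pt "-0.232 -0.1275 0.148 -68 1" --pt "-0.232 -0.1275 0.148 -69.6 1" --pt "-0.232 -0.1275 0.148 -69.6 1"

```text
time: 1.1
eef_pos: [0.4389, 0.4, 0.0902]
tcp_rot: [-0.382, 0.924, -0.0, -0.001]
contact_force: [0.3, 0.1, 0.3]
opening: 1.0
finger_force: 0.0
```

```bash
python3 - <<'E'
from h import *
import cv2
tgt([.4388,.3999,.026],134.9)
s=ctrl.get_state();print(s["eef_pos"],s["qpos"],s["time"])
im=ctrl.read_camera("top")[200:320,150:300]
cv2.imwrite("pics/g1.png",cv2.cvtColor(cv2.resize(im,None,fx=4.5,fy=4.5,interpolation=cv2.INTER_CUBIC),4))
E
```

```text
[ 0.1 -0.  64.2] turn -0.0
[0.43894159 0.40003433 0.09023585] [ 5.68321153e-01  2.76611289e-01  1.88265779e+00  2.50164131e-05
  9.84389691e-01 -1.78583928e+00] 1.1
```

View pics/g1.png

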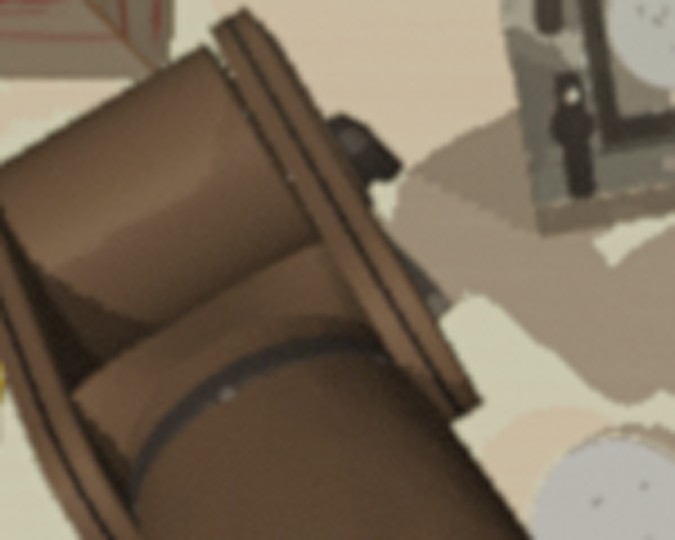

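>>> send_rows --pt "0 0 0.03 0 1" --pt "0 0 0.05 0 1" --pt "0 0 0.064 0 1" --pt "0 0 0.064 0 1" --pt "0 0 0.064 0 0" --pt "0 0 0.064 0 -0.2" --pt "0 0 0.064 0 -0.5" --pt "0 0 0.064 0 -0.5" --pt "0 0 0.064 0 -0.5" --squeeze 25

```text
time: 2.05
eef_pos: [0.4404, 0.4013, 0.0289]
tcp_rot: [-0.382, 0.924, 0.0, 0.001]
contact_force: [-0.4, 0.5, 5.5]
opening: 0.742
finger_force: 29.8
```

```bash
python3 - <<'E'
from h import *
import cv2
s=ctrl.get_state();print(s["opening"]*85,s["finger_force"],s["eef_pos"])
im=ctrl.read_camera("side")[200:330,260:420]
cv2.imwrite("pics/g2.png",cv2.cvtColor(cv2.resize(im,None,fx=4.5,fy=4.5,interpolation=cv2.INTER_CUBIC),4))
E
```

```text
63.0447424599797 29.795556664466858 [0.44041308 0.40132102 0.02886163]
```

View pics/g2.png

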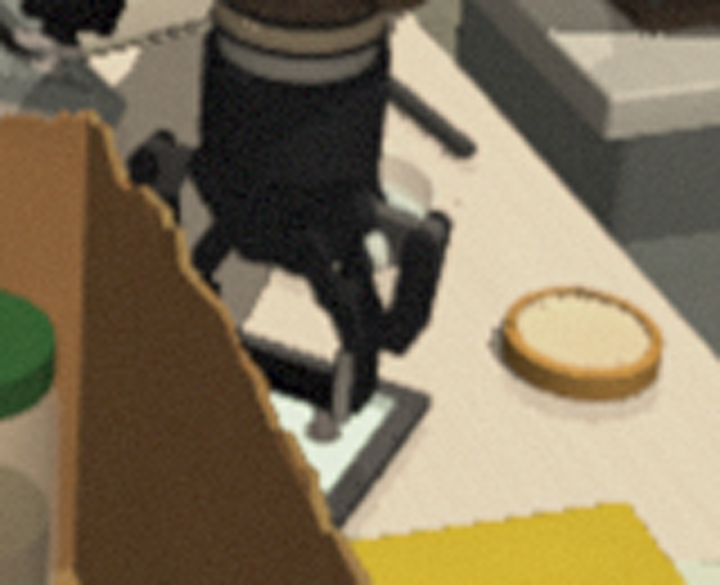

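```bash
python3 - <<'E'
from h import *
p=[.5482,.2124]
tgt([.4388,.3999,.255],134.9,lbl="lift"); tgt(p+[.255],101.2,lbl="over")
E
```

```text
lift [   1.5    0.  -226.2] turn 0.0
over [  56.4 -210.  -226.2] turn 33.7
```

>>> send_rows --pt "0 0 -0.02 0 -0.5" --pt "0 0 -0.05 0 -0.5" --pt "0 0 -0.09 0 -0.5" --pt "0 0 -0.13 0 -0.5" --pt "0 0 -0.17 0 -0.5" --pt "0 0 -0.21 0 -0.5" --pt "0 0 -0.229 0 -0.5" --pt "0.005 -0.02 -0.229 5 -0.5" --pt "0.014 -0.055 -0.229 12 -0.5" --pt "0.024 -0.09 -0.229 19 -0.5" --pt "0.033 -0.125 -0.229 26 -0.5" --pt "0.042 -0.16 -0.229 31 -0.5"

```text
time: 3.3
eef_pos: [0.5221, 0.2561, 0.2544]
tcp_rot: [-0.119, 0.993, -0.0, -0.002]
contact_force: [0.1, 0.3, -2.1]
opening: 0.739
finger_force: 29.1
```

```bash
python3 - <<'E'
from h import *
import cv2
s=ctrl.get_state();print(s["opening"],s["finger_force"],s["contact_force"])
tgt([.5482,.2124,.255],101.2,lbl="over"); tgt([.5482,.2124,.195],101.2,lbl="down")
im=ctrl.read_camera("side")[80:240,180:380]
cv2.imwrite("pics/g3.png",cv2.cvtColor(cv2.resize(im,None,fx=3.7,fy=3.7,interpolation=cv2.INTER_CUBIC),4))
E
```

```text
0.7392530984367925 29.059318900108337 [ 0.11148498  0.25624988 -2.07618013]
over [-15.1 -48.6  -0.6] turn 2.5
down [-15.3 -48.6  59.4] turn 2.5
```

View pics/g3.png

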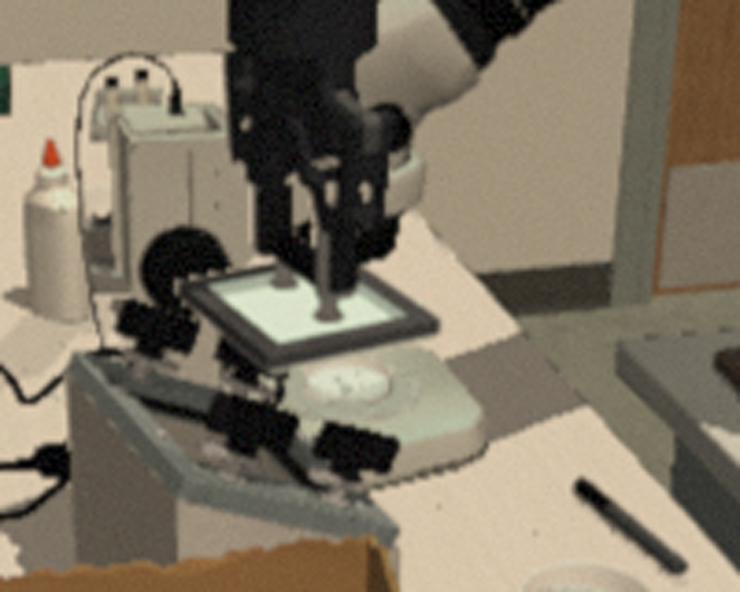

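>>> send_rows --pt "-0.005 -0.016 0 1 -0.5" --pt "-0.01 -0.032 0 2 -0.5" --pt "-0.0152 -0.0486 0 2.5 -0.5" --pt "-0.0152 -0.0486 0 2.5 -0.5" --pt "-0.0152 -0.0486 0.02 2.5 -0.5" --pt "-0.0152 -0.0486 0.04 2.5 -0.5" --pt "-0.0152 -0.0486 0.059 2.5 -0.5" --pt "-0.0152 -0.0486 0.059 2.5 -0.5"

```text
time: 4.15
eef_pos: [0.5467, 0.2142, 0.1936]
tcp_rot: [-0.1, 0.995, -0.0, -0.004]
contact_force: [0.7, -0.2, -3.7]
opening: 0.74
finger_force: 29.2
```

```bash
python3 - <<'E'
from h import *
tgt([.5482,.2124,.182],101.2)
s=ctrl.get_state();print(s["eef_pos"],s["contact_force"],R.from_quat(s["tcp_rot"]).as_matrix())
E
```

```text
[-1.2 -2.  11.6] turn 0.3
[0.5466876  0.21415869 0.19358876] [ 0.74715319 -0.22458425 -3.68038625] [[-9.80017010e-01 -1.98775350e-01 -7.41760072e-03]
 [-1.98772352e-01  9.80045018e-01 -1.14668420e-03]
 [ 7.49751519e-03  3.50643919e-04 -9.99971832e-01]]
```

>>> send_rows --pt "0 0 0.003 0 -0.5" --pt "0 0 0.006 0 -0.5" --pt "0 0 0.009 0 -0.5" --pt "0 0 0.011 0 -0.5" --pt "0 0 0.011 0 -0.5"

```text
time: 4.65
eef_pos: [0.549, 0.2141, 0.1864]
tcp_rot: [-0.099, 0.995, 0.0, -0.0]
contact_force: [0.5, -0.6, -4.0]
opening: 0.742
finger_force: 29.2
```

>>> send_rows --pt "0 0 0.0 0 -0.5" --pt "0 0 0.0 0 -0.5"

```text
time: 4.85
eef_pos: [0.5492, 0.2141, 0.1866]
tcp_rot: [-0.099, 0.995, 0.0, 0.0]
contact_force: [-0.1, 1.0, -2.5]
opening: 0.738
finger_force: 29.2
```

>>> send_rows --pt "0.0013 -0.0015 0.002 0 -0.5" --pt "0.0013 -0.0015 0.004 0 -0.5" --pt "0.0013 -0.0015 0.006 0 -0.5" --pt "0.0013 -0.0015 0.006 0 -0.5" --pt "0.0013 -0.0015 0.006 0 -0.5"

```text
time: 5.35
eef_pos: [0.5481, 0.2123, 0.1804]
tcp_rot: [-0.099, 0.995, -0.0, -0.0]
contact_force: [-0.2, -0.9, -2.7]
opening: 0.736
finger_force: 29.3
```

>>> send_rows --pt "0 0 0.0015 0 -0.5" --pt "0 0 0.003 0 -0.5" --pt "0 0 0.0045 0 -0.5" --pt "0 0 0.0045 0 -0.5"

```text
time: 5.75
eef_pos: [0.5486, 0.2124, 0.1767]
tcp_rot: [-0.099, 0.995, -0.0, 0.001]
contact_force: [-1.6, -1.8, 2.8]
opening: 0.737
finger_force: 29.8
```

>>> send_rows --pt "0.0014 0 0.0023 0 -0.5" --pt "0.0028 0 0.0045 0 -0.5" --pt "0.004 0 0.0068 0 -0.5" --pt "0.0051 0 0.0092 0 -0.5" --pt "0.0061 0 0.0116 0 -0.5" --pt "0.0071 0 0.0141 0 -0.5" --pt "0.0071 0 0.0141 0 -0.5"

```text
time: 6.45
eef_pos: [0.5403, 0.2108, 0.1608]
tcp_rot: [-0.099, 0.995, -0.0, -0.001]
contact_force: [-4.3, -1.8, 3.6]
opening: 0.741
finger_force: 30.2
```

```bash
python3 - <<'E'
from h import *
import cv2
s=ctrl.get_state();print(s["wrist_torque"])
im=ctrl.read_camera("side")[110:250,180:350]
cv2.imwrite("pics/g4.png",cv2.cvtColor(cv2.resize(im,None,fx=4.2,fy=4.2,interpolation=cv2.INTER_CUBIC),4))
E
```

```text
[-0.2129575   0.44721101 -0.01989476]
```

View pics/g4.png

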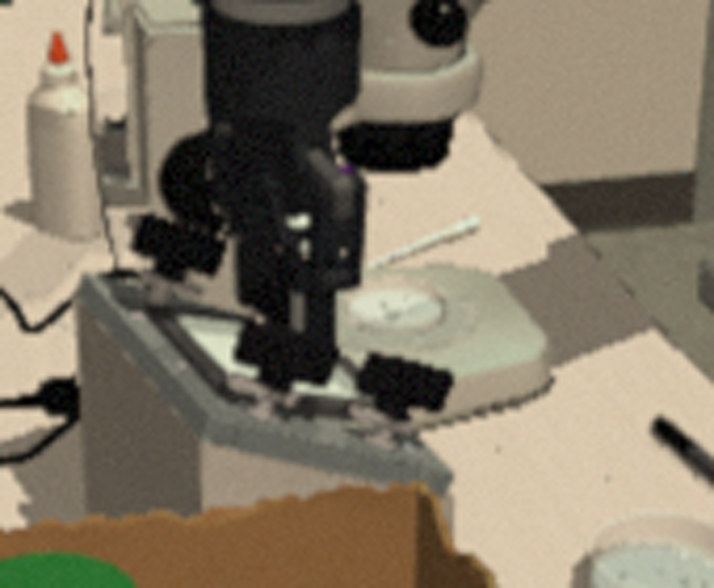

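>>> send_rows --pt "0.0008 0 0.0015 0 -0.5" --pt "0.001 0 0.003 0 -0.5" --pt "0.0008 0 0.0045 0 -0.5" --pt "0.0005 0 0.006 0 -0.5" --pt "0 0 0.007 0 -0.5" --pt "0 0 0.008 0 -0.5" --pt "0 0 0.008 0 -0.5"

```text
time: 7.2
eef_pos: [0.5398, 0.2108, 0.1544]
tcp_rot: [-0.1, 0.995, -0.0, -0.002]
contact_force: [-9.9, -2.0, 9.4]
opening: 0.739
finger_force: 31.1
```

>>> send_rows --pt "0.0005 0 0.001 0 -0.5" --pt "0.001 0 0.002 0 -0.5" --pt "0.001 0 0.002 0 -0.5" --pt "0.001 0 0.002 0 0.8" --pt "0.001 0 0.0 0 0.8" --pt "0.001 0 0.0 0 0.8" --pt "0.001 0 -0.02 0 0.8" --pt "0.001 0 -0.05 0 0.8" --pt "0.001 0 -0.09 0 0.8" --pt "0.001 0 -0.11 0 0.8"

```text
time: 8.2
eef_pos: [0.5417, 0.2112, 0.2674]
tcp_rot: [-0.099, 0.995, 0.0, 0.003]
contact_force: [0.4, 0.5, -0.7]
opening: 0.9
finger_force: 0.0
```

```bash
python3 - <<'E'
from h import *
import cv2
s=ctrl.get_state();print(s["eef_pos"],s["contact_force"],s["qpos"])
a=ctrl.read_camera("side")
cv2.imwrite("pics/side5.png",cv2.cvtColor(a,4))
im=a[140:230,180:310]
cv2.imwrite("pics/g5.png",cv2.cvtColor(cv2.resize(im,None,fx=6,fy=6,interpolation=cv2.INTER_CUBIC),4))
E
```

```text
[0.54170171 0.21117101 0.26738826] [ 0.44689537  0.48193112 -0.71871639] [ 1.97171748e-01  5.72075326e-02  1.78603122e+00  2.66862018e-04
  1.29253752e+00 -1.57295338e+00]
```

View pics/g5.png

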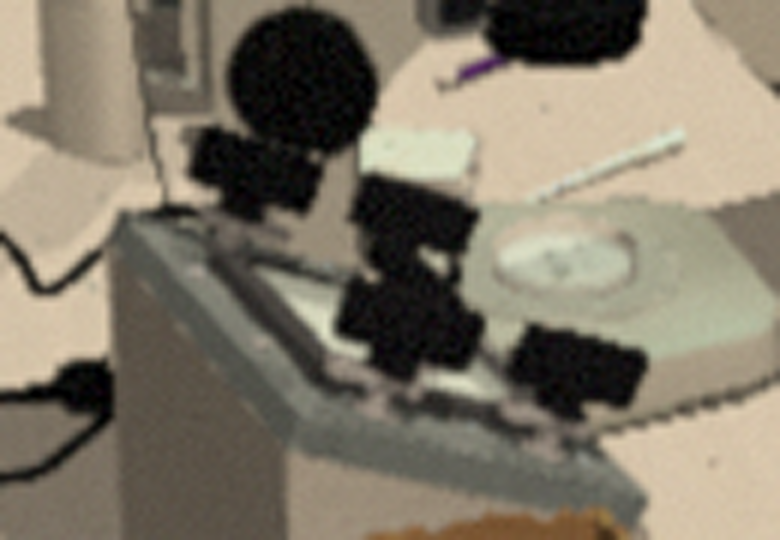

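>>> send_rows --pt "0.016 0.04 -0.01 0 0.8" --pt "0.032 0.08 -0.01 0 0.8" --pt "0.048 0.12 -0.01 0 0.8" --pt "0.064 0.16 -0.01 0 0.8" --pt "0.08 0.2 -0.01 0 0.8" --pt "0.096 0.24 -0.01 0 0.8" --pt "0.112 0.28 -0.01 0 0.8" --pt "0.128 0.32 -0.01 0 0.0" --pt "0.145 0.36 -0.01 0 -0.3"

```text
time: 9.15
eef_pos: [0.3256, 0.5363, 0.2723]
tcp_rot: [-0.099, 0.995, -0.0, -0.0]
contact_force: [0.9, 0.3, -0.4]
opening: 0.575
finger_force: 0.0
```

```bash
python3 - <<'E'
from h import *
import cv2
s=ctrl.get_state();print(s["eef_pos"],s["time"])
a=ctrl.read_camera("top")
cv2.imwrite("pics/top6.png",cv2.cvtColor(a,4))
im=a[150:256,250:366]
cv2.imwrite("pics/g6.png",cv2.cvtColor(cv2.resize(im,None,fx=5.5,fy=5.5,interpolation=cv2.INTER_CUBIC),4))
E
```

```text
[0.32556248 0.53630616 0.27230578] 9.15
```

View pics/g6.png

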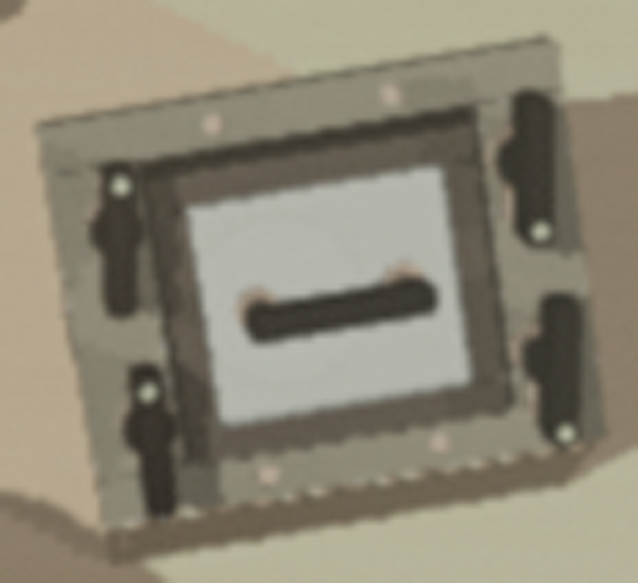

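```bash
python3 - <<'E'
from h import *
np.set_printoptions(precision=2,suppress=True)
px=crop([(120,240),(155,442),(538,167),(564,370)],5.5,(250,150))
L=[(34,68,43.5),(-34,68,43.5),(34,-68,43.5),(-34,-68,43.5)]
r=least_squares(lambda p:(proj("top",face(p,L))-px).ravel(),[.55,.21,.19]);print(np.round(r.x,4))
q=crop([(262,325),(420,298)],5.5,(250,150))
for b in(r.x,BOX):
    g=least_squares(lambda p:(proj("top",face(b,[(p[0]-p[2],p[1]+26,35),(p[0]+p[2],p[1]-26,35)]))-q).ravel(),[0,0,0]);print("handle offset mm",g.x)
    w=crop([(188,208),(440,168),(470,383),(222,425)],5.5,(250,150))
    W=np.array([(1,1),(1,-1),(-1,-1),(-1,1)])
    g=least_squares(lambda p:(proj("top",face(b,np.c_[W*[p[2],p[3]]+p[:2],np.full(4,6)]))-w).ravel(),[0,0,40,45]);print("window offset",g.x,g.fun)
print([crop(c,5.5,(250,150)) for c in[(118,165),(122,315)]])
E
```

```text
[0.55 0.21 0.19]
handle offset mm [-3.66  0.59 -0.12]
window offset [-4.75  0.2  37.55 42.67] [-0.05  0.35 -0.08 -0.33 -0.01 -0.17  0.14  0.15]
handle offset mm [-2.61  0.79 -0.22]
window offset [-3.69  0.35 37.54 42.65] [-0.1   0.44 -0.16 -0.4   0.04 -0.26  0.22  0.22]
[array([271.05, 179.59]), array([271.77, 206.86])]
```

```bash
python3 - <<'E'
from h import *
tgt([.5400,.2105,.25],101.2); tgt([.5400,.2105,.1545],101.2)
E
```

```text
[-147.5 -367.6   20.2] turn 0.5
 [-147.7 -368.   115.7] turn 0.5
```

>>> send_rows --pt "-0.016 -0.04 0.0 0 0.8" --pt "-0.032 -0.08 0.0 0 0.8" --pt "-0.048 -0.12 0.0 0 0.8" --pt "-0.064 -0.16 0.0 0 0.8" --pt "-0.08 -0.2 0.0 0 0.8" --pt "-0.096 -0.24 0.0 0 0.8" --pt "-0.112 -0.28 0.0 0 0.8" --pt "-0.128 -0.32 0.01 0 0.8" --pt "-0.144 -0.36 0.02 0 0.8" --pt "-0.144 -0.36 0.02 0 0.8" --pt "-0.144 -0.36 0.02 0 0.8"

```text
time: 10.3
eef_pos: [0.5392, 0.2098, 0.2522]
tcp_rot: [-0.098, 0.995, 0.0, -0.001]
contact_force: [-0.5, 0.4, 0.0]
opening: 0.898
finger_force: 0.0
```

```bash
python3 - <<'E'
from h import *
tgt([.5400,.2105,.1545],101.2)
E
```

```text
[-1.1  0.5 97.7] turn 0.1
```

>>> send_rows --pt "-0.001 0.0005 0.04 0 0.8" --pt "-0.001 0.0005 0.08 0 0.8" --pt "-0.001 0.0005 0.098 0 0.8" --pt "-0.001 0.0005 0.098 0 0.8" --pt "-0.001 0.0005 0.098 0 0.2" --pt "-0.001 0.0005 0.098 0 -0.5" --pt "-0.001 0.0005 0.098 0 -0.5" --pt "-0.001 0.0005 0.098 0 -0.5" --pt "-0.002 0.0 0.096 0 -0.5" --pt "-0.0035 0.0 0.096 0 -0.5" --pt "-0.0045 0.0 0.096 0 -0.5" --pt "-0.0045 0.0 0.096 0 -0.5" --squeeze 25

```text
time: 11.5
eef_pos: [0.543, 0.2111, 0.1576]
tcp_rot: [-0.099, 0.995, -0.0, -0.001]
contact_force: [-4.1, -1.1, 0.4]
opening: 0.739
finger_force: 33.2
```

>>> send_rows --pt "0 0 0.0015 0 -0.5" --pt "0 0 0.003 0 -0.5" --pt "0 0 0.0045 0 -0.5" --pt "0 0 0.0045 0 -0.5"

```text
time: 11.9
eef_pos: [0.5439, 0.2113, 0.1555]
tcp_rot: [-0.1, 0.995, -0.0, 0.0]
contact_force: [-7.4, -3.4, 8.6]
opening: 0.737
finger_force: 34.1
```

>>> send_rows --pt "0 0 0.003 0 0.8" --pt "0 0 0.002 0 0.8" --pt "0 0 0.0 0 0.8" --pt "0 0 -0.03 0 0.8" --pt "0 0 -0.07 0 0.8" --pt "0 0 -0.105 0 0.8" --pt "0.016 0.04 -0.11 0 0.5" --pt "0.035 0.088 -0.11 0 0" --pt "0.054 0.136 -0.11 0 -0.2" --pt "0.073 0.184 -0.11 0 -0.2" --pt "0.092 0.232 -0.11 0 -0.2" --pt "0.112 0.28 -0.11 0 -0.2"

```text
time: 13.1
eef_pos: [0.3822, 0.4585, 0.2636]
tcp_rot: [-0.099, 0.995, 0.001, 0.001]
contact_force: [1.0, 0.0, -0.8]
opening: 0.4
finger_force: 0.0
```

```bash
cat >> h.py <<'E'
import cv2
def bar(im):
    """handle-bar centre pixel: dark blob inside the bright window"""
    g=cv2.cvtColor(im,cv2.COLOR_RGB2GRAY).astype(float); v,u=np.mgrid[:420,:560]
    m=(g<110)&(np.hypot(u-311.5,v-206)<20)
    w=(110-g)*m; return (u*w).sum()/w.sum(),(v*w).sum()/w.sum(),m.sum()
E
python3 - <<'E'
from h import *
a=cv2.cvtColor(cv2.imread("pics/top6.png"),4); b=ctrl.read_camera("top")
cv2.imwrite("pics/top7.png",cv2.cvtColor(b,4))
print(bar(a),bar(b),ctrl.get_state()["eef_pos"])
c=lambda x,s:np.float32(cv2.cvtColor(x,7)[s])
for s in [np.s_[178:232,282:340],np.s_[150:256,250:275]]: print(cv2.phaseCorrelate(c(a,s),c(b,s)))
for L in[(0,0,35),(-3,.5,35),(2,0,35)]: print(L,proj("top",face(BOX,L)))
d=np.abs(c(a,np.s_[:,:])-c(b,np.s_[:,:])); print(d[150:180,250:360].mean(),d[180:230,280:340].mean())
E
```

```text
(np.float64(311.50378681626927), np.float64(206.5772791023843), np.int64(260)) (np.float64(311.7169852539596), np.float64(206.23517203713817), np.int64(243)) [0.37741319 0.4637324  0.26354413]
((0.22671480702423707, -0.05791365730813425), 0.9749808193724833)
((0.4136694249962183, 0.09849057801032757), 0.7481204845287182)
(0, 0, 35) [[311.82507889 204.7376288 ]]
(-3, 0.5, 35) [[311.79982053 206.40606933]]
(2, 0, 35) [[311.65867971 203.65678393]]
11.46394 10.508
```

```bash
cat >> h.py <<'E'
LAT=dict(UL=(34,68),LR=(-34,-68),UR=(34,-68),LL=(-34,68))
def lat(n,phi): 
    x,y=LAT[n]; return face(BOX,(x,y,34.5-7*phi/90))[0]+[0,0,.001]
E
sed -i 's/^BOX=.*/BOX=[.5511,.2130,.194]/' h.py
python3 - <<'E'
from h import *
px=crop([(120,240),(155,442),(538,167),(564,370)],5.5,(250,150))
L=[(34,68,43.5),(-34,68,43.5),(34,-68,43.5),(-34,-68,43.5)]
r=least_squares(lambda p:(proj("top",face(p,L))-px).ravel(),[.55,.21,.19]);print(*np.round(r.x,4),np.round(r.fun,2))
for n in LAT: print(n,np.round(lat(n,0),4),np.round(lat(n,90)-lat(n,45),4))
p=lat("UL",0); tgt([p[0],p[1],.25],101.1,lbl="over"); tgt(p,101.1)
E
```

```text
0.5526 0.2133 0.1914 [-0.11 -0.15 -0.22  0.22  0.07 -0.14  0.25  0.06]
UL [0.5539 0.2829 0.1866] [ 0.0015  0.0003 -0.0032]
LR [0.5197 0.1375 0.1579] [ 0.0015  0.0003 -0.0032]
UR [0.5801 0.1494 0.1866] [ 0.0015  0.0003 -0.0032]
LL [0.4934 0.271  0.1579] [ 0.0015  0.0003 -0.0032]
over [-136.1 -213.    12.1] turn 0.6
 [-136.2 -213.4   75.5] turn 0.6
```

```bash
sed -i 's/^BOX=.*/BOX=[.5526,.2133,.1914]/' h.py; python3 - <<'E'
from h import *
p=lat("UL",0); tgt([p[0],p[1],.25],101.0,lbl="over")
for a in LAT: print(a,np.round(lat(a,0),4))
E
```

```text
over [-137.9 -213.1   12.1] turn 0.7
UL [0.5556 0.2831 0.1866]
LR [0.521  0.1379 0.1579]
UR [0.5815 0.1496 0.1866]
LL [0.4951 0.2714 0.1579]
```

>>> send_rows --pt "-0.03 -0.045 0 0 -0.05" --pt "-0.06 -0.09 0 0 -0.05" --pt "-0.09 -0.135 0 0 -0.05" --pt "-0.12 -0.18 0.005 0 -0.05" --pt "-0.1345 -0.21 0.01 0.5 -0.05" --pt "-0.1345 -0.21 0.01 0.5 -0.05" --pt "-0.1345 -0.21 0.01 0.5 -0.05"

```text
time: 13.85
eef_pos: [0.5572, 0.2765, 0.2527]
tcp_rot: [-0.094, 0.996, 0.0, -0.0]
contact_force: [-0.2, 0.3, -0.0]
opening: 0.472
finger_force: 0.0
```

```bash
python3 - <<'E'
from h import *
tgt(lat("UL",0),101.0,lbl="to"); s=ctrl.get_state(); print(s["eef_pos"],s["opening"],s["qpos"][5])
E
```

```text
to [ 0.3  6.8 66.1] turn -0.2
[0.55722978 0.27653448 0.25273984] 0.47248692655770935 -1.4613680352225384
```

>>> send_rows --pt "0 0.0068 0.02 0 -0.05" --pt "0 0.0068 0.05 0 -0.05" --pt "0 0.0068 0.066 0 -0.05" --pt "0 0.0068 0.066 0 -0.05" --pt "0 0.0068 0.066 0 -1" --pt "0 0.0068 0.066 0 -1" --pt "0 0.0068 0.066 0 -1" --squeeze 40

```text
time: 14.55
eef_pos: [0.5567, 0.2833, 0.1898]
tcp_rot: [-0.095, 0.995, -0.001, 0.002]
contact_force: [-0.8, -4.5, 3.7]
opening: 0.117
finger_force: 41.1
```

>>> send_rows --pt "0 0 0.0005 8 -1" --pt "0 0 0.001 16 -1" --pt "0 0 0.0015 24 -1" --pt "-0.0005 0 0.002 32 -1" --pt "-0.001 0 0.0025 40 -1" --pt "-0.0015 0 0.003 46 -1" --pt "-0.0015 0 0.003 46 -1"

```text
time: 15.25
eef_pos: [0.5573, 0.2837, 0.1876]
tcp_rot: [0.301, 0.953, -0.0, 0.001]
contact_force: [-5.3, -8.8, 6.3]
opening: 0.12
finger_force: 86.2
```

```bash
python3 - <<'E'
from h import *
s=ctrl.get_state(); print(s["wrist_torque"],s["qpos"][5])
p=lat("LR",0); tgt([*lat("UL",45)[:2],.25],101.0,lbl="up"); tgt([p[0],p[1],.25],101.0,lbl="over LR")
E
```

```text
[-0.05296797  0.60947625  0.4889894 ] -0.6486074429071779
up [ -0.1  -0.4 -62.4] turn -46.1
over LR [ -54.2 -140.2  -62.4] turn -46.1
```

>>> send_rows --pt "0 0 0 0 -0.05" --pt "0 0 0 0 -0.05" --pt "0 0 -0.03 0 -0.05" --pt "0 0 -0.062 0 -0.05" --pt "-0.016 -0.04 -0.062 -8 -0.05" --pt "-0.031 -0.08 -0.062 -16 -0.05" --pt "-0.046 -0.12 -0.062 -24 -0.05" --pt "-0.054 -0.14 -0.062 -32 -0.05" --pt "-0.054 -0.14 -0.062 -40 -0.05" --pt "-0.054 -0.14 -0.05 -46 -0.05" --pt "-0.054 -0.14 -0.04 -46 -0.05" --pt "-0.054 -0.14 -0.04 -46 -0.05"

```text
time: 16.45
eef_pos: [0.5195, 0.1391, 0.2226]
tcp_rot: [-0.094, 0.996, 0.0, -0.001]
contact_force: [-0.8, 0.1, -0.4]
opening: 0.473
finger_force: 0.0
```

```bash
python3 - <<'E'
from h import *
tgt(lat("LR",0),101.0); s=ctrl.get_state(); print(s["eef_pos"])
E
```

```text
[-1.4 -1.5 64.7] turn -0.2
[0.51953999 0.1391039  0.22256668]
```

>>> send_rows --pt "-0.0014 -0.0015 0.02 0 -0.05" --pt "-0.0014 -0.0015 0.05 0 -0.05" --pt "-0.0014 -0.0015 0.065 0 -0.05" --pt "-0.0014 -0.0015 0.065 0 -0.05" --pt "-0.0014 -0.0015 0.065 0 -1" --pt "-0.0014 -0.0015 0.065 0 -1" --pt "-0.0014 -0.0015 0.065 0 -1"

```text
time: 17.15
eef_pos: [0.5226, 0.1379, 0.1612]
tcp_rot: [-0.095, 0.995, 0.0, 0.001]
contact_force: [-2.8, 0.4, 4.9]
opening: 0.117
finger_force: 39.1
```

>>> send_rows --pt "0 0 0.0005 8 -1" --pt "0 0 0.001 16 -1" --pt "0 0 0.0015 24 -1" --pt "-0.0005 0 0.002 32 -1" --pt "-0.001 0 0.0025 40 -1" --pt "-0.0015 0 0.003 46 -1" --pt "-0.0015 0 0.003 46 -1"

```text
time: 17.85
eef_pos: [0.5236, 0.1372, 0.1588]
tcp_rot: [0.301, 0.953, -0.001, 0.0]
contact_force: [-5.9, -5.7, 8.8]
opening: 0.116
finger_force: 89.6
```

```bash
python3 - <<'E'
from h import *
s=ctrl.get_state(); print(s["wrist_torque"],s["qpos"][5])
p=lat("UR",0); tgt([p[0],p[1],.25],101.0,lbl="over UR")
E
```

```text
[0.11474279 0.89807299 0.33390554] -0.8880613557102116
over UR [-40.3  43.3 -91.3] turn -46.1
```

>>> send_rows --pt "0 0 0 0 -0.05" --pt "0 0 0 0 -0.05" --pt "0 0 -0.04 0 -0.05" --pt "0 0 -0.088 -6 -0.05" --pt "-0.02 0.02 -0.091 -14 -0.05" --pt "-0.04 0.043 -0.091 -22 -0.05" --pt "-0.04 0.043 -0.091 -30 -0.05" --pt "-0.04 0.043 -0.091 -38 -0.05" --pt "-0.04 0.043 -0.085 -46 -0.05" --pt "-0.04 0.043 -0.08 -46 -0.05" --pt "-0.04 0.043 -0.08 -46 -0.05"

```text
time: 18.95
eef_pos: [0.5806, 0.1503, 0.2353]
tcp_rot: [-0.094, 0.996, 0.0, -0.001]
contact_force: [0.3, 0.1, -0.3]
opening: 0.471
finger_force: 0.0
```

```bash
python3 - <<'E'
from h import *
tgt(lat("UR",0),101.0); s=ctrl.get_state(); print(s["eef_pos"])
E
```

```text
[-0.8 -0.8 48.6] turn -0.2
[0.58061802 0.15027365 0.23528033]
```

>>> send_rows --pt "-0.0008 -0.0008 0.02 0 -0.05" --pt "-0.0008 -0.0008 0.04 0 -0.05" --pt "-0.0008 -0.0008 0.0485 0 -0.05" --pt "-0.0008 -0.0008 0.0485 0 -0.05" --pt "-0.0008 -0.0008 0.0485 0 -1" --pt "-0.0008 -0.0008 0.0485 0 -1" --pt "-0.0008 -0.0008 0.0485 0 -1"

```text
time: 19.65
eef_pos: [0.5827, 0.1495, 0.1896]
tcp_rot: [-0.095, 0.995, -0.0, 0.001]
contact_force: [-2.1, -0.5, 4.4]
opening: 0.116
finger_force: 41.5
```

>>> send_rows --pt "0 0 0.0005 8 -1" --pt "0 0 0.001 16 -1" --pt "0 0 0.0015 24 -1" --pt "-0.0005 0 0.002 32 -1" --pt "-0.001 0 0.0025 40 -1" --pt "-0.0015 0 0.003 46 -1" --pt "-0.0015 0 0.003 46 -1"

```text
time: 20.35
eef_pos: [0.5833, 0.1496, 0.1874]
tcp_rot: [0.302, 0.953, -0.0, -0.0]
contact_force: [-6.5, -4.3, 7.5]
opening: 0.116
finger_force: 88.6
```

```bash
python3 - <<'E'
from h import *
s=ctrl.get_state(); print(s["wrist_torque"],s["qpos"][5])
p=lat("LL",0); tgt([p[0],p[1],.23],101.0,lbl="over LL")
E
```

```text
[0.50206721 0.9370151  0.43333781] -0.8756384526343046
over LL [142.2  49.  -42.5] turn -46.1
```

>>> send_rows --pt "0 0 0 0 -0.05" --pt "0 0 0 0 -0.05" --pt "0 0 -0.03 0 -0.05" --pt "0 0 -0.056 0 -0.05" --pt "0.04 0.014 -0.056 -8 -0.05" --pt "0.08 0.028 -0.056 -16 -0.05" --pt "0.12 0.042 -0.056 -24 -0.05" --pt "0.142 0.049 -0.05 -32 -0.05" --pt "0.142 0.049 -0.043 -40 -0.05" --pt "0.142 0.049 -0.038 -46 -0.05" --pt "0.142 0.049 -0.038 -46 -0.05" --pt "0.142 0.049 -0.038 -46 -0.05"

```text
time: 21.55
eef_pos: [0.4955, 0.2717, 0.2228]
tcp_rot: [-0.094, 0.996, 0.0, 0.0]
contact_force: [-0.3, 0.5, -0.5]
opening: 0.472
finger_force: 0.0
```

```bash
python3 - <<'E'
from h import *
tgt(lat("LL",0),101.0); s=ctrl.get_state(); print(s["eef_pos"])
E
```

```text
[ 0.4 -0.2 64.9] turn -0.2
[0.49547721 0.27167277 0.22284301]
```

>>> send_rows --pt "0 0 0.02 0 -0.05" --pt "0 0 0.05 0 -0.05" --pt "0 0 0.065 0 -0.05" --pt "0 0 0.065 0 -0.05" --pt "0 0 0.065 0 -1" --pt "0 0 0.065 0 -1" --pt "0 0 0.065 0 -1"

```text
time: 22.25
eef_pos: [0.4965, 0.2716, 0.1597]
tcp_rot: [-0.095, 0.995, 0.0, 0.002]
contact_force: [-0.9, -1.5, 3.7]
opening: 0.117
finger_force: 41.1
```

>>> send_rows --pt "0 0 0.0005 8 -1" --pt "0 0 0.001 16 -1" --pt "0 0 0.0015 24 -1" --pt "-0.0005 0 0.002 32 -1" --pt "-0.001 0 0.0025 40 -1" --pt "-0.0015 0 0.003 46 -1" --pt "-0.0015 0 0.003 46 -1"

```text
time: 22.95
eef_pos: [0.497, 0.2721, 0.1576]
tcp_rot: [0.301, 0.953, 0.001, -0.0]
contact_force: [-6.9, -6.3, 8.4]
opening: 0.117
finger_force: 92.9
```

>>> send_rows --pt "0 0 0 0 -0.05" --pt "0 0 0 0 -0.05" --pt "0 0 -0.03 0 -0.05" --pt "0 0 -0.06 0 -0.05" --pt "0 0 -0.09 0 -0.05" --pt "-0.02 0.04 -0.09 0 -0.05" --pt "-0.04 0.08 -0.09 0 -0.05" --pt "-0.06 0.12 -0.09 0 -0.05" --pt "-0.07 0.16 -0.09 0 -0.05" --pt "-0.07 0.2 -0.09 0 -0.05" --pt "-0.07 0.24 -0.09 0 -0.05" --pt "-0.07 0.25 -0.09 0 -0.05"

```text
time: 24.15
eef_pos: [0.6988, 0.4392, 0.2427]
tcp_rot: [0.301, 0.954, 0.0, -0.0]
contact_force: [0.3, -0.6, -0.0]
opening: 0.477
finger_force: 0.0
```

```bash
cat >> h.py <<'E'
def wings(im,phi0):
    """fit each latch angle: best overlap of projected wing-top rectangle with dark pixels"""
    g=cv2.cvtColor(im,cv2.COLOR_RGB2GRAY); g=cv2.resize(g,None,fx=4,fy=4,interpolation=cv2.INTER_CUBIC); out={}
    for n,(x,y) in LAT.items():
        sc=[]
        for ph in range(-10,101,2):
            a=np.radians(ph); d=np.array([np.cos(a),-np.sin(a)]); e=np.array([d[1],-d[0]]); h=43.5-7*ph/90
            q=lambda l,w:cv2.fillConvexPoly(np.zeros(g.shape,np.uint8),np.int32(4*proj("top",face(BOX,[(*(np.array([x,y])+d*l*i+e*w*j),h) for i,j in((1,1),(1,-1),(-1,-1),(-1,1))]))+1.5),1)
            m=q(24,5); o=q(31,12)-m
            sc.append((g[o>0].mean()-g[m>0].mean(),ph))
        out[n]=max(sc)
    return out
E
python3 - <<'E'
from h import *
b=ctrl.read_camera("top"); cv2.imwrite("pics/top8.png",cv2.cvtColor(b,4))
print(wings(cv2.cvtColor(cv2.imread("pics/top7.png"),4),0)); print(wings(b,0)); print(bar(b))
a=cv2.cvtColor(cv2.imread("pics/top7.png"),4); print(np.abs(a.astype(float)-b)[250:300,200:300].mean(),b[195:215,290:330].mean())
E
```

```text
{'UL': (np.float64(42.20945024684862), 6), 'LR': (np.float64(41.19297440148503), 12), 'UR': (np.float64(45.1099456099456), 12), 'LL': (np.float64(31.277301800795883), 2)}
{'UL': (np.float64(16.799229880265614), 100), 'LR': (np.float64(39.81258656380419), 46), 'UR': (np.float64(44.47196021824391), 44), 'LL': (np.float64(0.24772195698400878), -2)}
(np.float64(311.38980466888995), np.float64(206.77436874702238), np.int64(247))
70.76993333333333 156.33416666666668
```

```bash
python3 - <<'E'
from h import *
p=lat("UL",45); tgt([p[0],p[1],.245],55.5,lbl="over UL"); tgt(p,55.5)
E
```

```text
over UL [  26.8 -208.8   -2.4] turn -0.5
 [  26.7 -208.9   59.1] turn -0.5
```

>>> send_rows --pt "0.006 -0.045 0 0 -0.05" --pt "0.012 -0.09 0 0 -0.05" --pt "0.018 -0.135 0 0 -0.05" --pt "0.024 -0.18 0 0 -0.05" --pt "0.027 -0.208 0 0 -0.05" --pt "0.027 -0.208 0 0 -0.05" --pt "0.027 -0.208 0 0 -0.05"

```text
time: 24.9
eef_pos: [0.5562, 0.2812, 0.2456]
tcp_rot: [0.302, 0.953, 0.001, 0.001]
contact_force: [-0.1, 0.3, 0.1]
opening: 0.477
finger_force: 0.0
```

```bash
python3 - <<'E'
from h import *
tgt(lat("UL",45),55.5)
E
```

```text
[ 0.6  2.2 62.2] turn -0.6
```

>>> send_rows --pt "0.0005 0.002 0.03 0 -0.05" --pt "0.0005 0.002 0.061 0 -0.05" --pt "0.0005 0.002 0.061 0 -0.05" --pt "0.0005 0.002 0.061 0 -1" --pt "0.0005 0.002 0.061 0 -1" --pt "0.0005 0.002 0.061 0 -1"

```text
time: 25.5
eef_pos: [0.557, 0.2827, 0.1855]
tcp_rot: [0.301, 0.954, -0.001, 0.0]
contact_force: [-4.7, -5.1, 0.4]
opening: 0.154
finger_force: 37.7
```

>>> send_rows --pt "0 0 0.0005 8 -1" --pt "0 0 0.001 16 -1" --pt "0 0 0.0015 24 -1" --pt "0 0 0.002 32 -1" --pt "0 0 0.0025 40 -1" --pt "0 0 0.003 46 -1" --pt "0 0 0.003 49 -1" --pt "0 0 0.003 49 -1"

```text
time: 26.3
eef_pos: [0.5574, 0.2828, 0.1839]
tcp_rot: [0.669, 0.744, -0.0, 0.001]
contact_force: [-5.7, -4.6, 3.5]
opening: 0.149
finger_force: 52.7
```

```bash
python3 - <<'E'
from h import *
s=ctrl.get_state(); print(s["wrist_torque"],s["qpos"][5])
p=lat("LR",45); tgt([p[0],p[1],.23],55.5,lbl="over LR"); tgt(lat("UL",90),55.5)
E
```

```text
[-0.41217913  0.3964356   0.61307455] 0.20365701496454605
over LR [-140.2  -50.   -45.9] turn -49.4
 [0.8 1.1 3.6] turn -49.4
```

>>> send_rows --pt "0 0 0 0 -0.05" --pt "0 0 0 0 -0.05" --pt "0 0 -0.03 0 -0.05" --pt "0 0 -0.056 -3 -0.05" --pt "-0.04 -0.015 -0.056 -11 -0.05" --pt "-0.08 -0.03 -0.056 -19 -0.05" --pt "-0.12 -0.043 -0.056 -27 -0.05" --pt "-0.14 -0.05 -0.05 -35 -0.05" --pt "-0.14 -0.05 -0.045 -43 -0.05" --pt "-0.14 -0.05 -0.045 -49.4 -0.05" --pt "-0.14 -0.05 -0.045 -49.4 -0.05" --pt "-0.14 -0.05 -0.045 -49.4 -0.05"

```text
time: 27.5
eef_pos: [0.5223, 0.1392, 0.2268]
tcp_rot: [0.299, 0.954, 0.0, 0.001]
contact_force: [0.6, -0.1, 0.6]
opening: 0.476
finger_force: 0.0
```

```bash
python3 - <<'E'
from h import *
tgt(lat("LR",45),55.5)
b=ctrl.read_camera("top"); print(wings(b,0))
E
```

```text
[-0.5 -0.9 72.1] turn -0.3
{'UL': (np.float64(55.2898821555613), 90), 'LR': (np.float64(18.689142345342972), 54), 'UR': (np.float64(3.214384512242603), 74), 'LL': (np.float64(44.53264408170176), 44)}
```

>>> send_rows --pt "-0.0005 -0.001 0.035 0 -0.05" --pt "-0.0005 -0.001 0.071 0 -0.05" --pt "-0.0005 -0.001 0.071 0 -0.05" --pt "-0.0005 -0.001 0.071 0 -1" --pt "-0.0005 -0.001 0.071 0 -1" --pt "-0.0005 -0.001 0.071 0 -1"

```text
time: 28.15
eef_pos: [0.5221, 0.1373, 0.157]
tcp_rot: [0.298, 0.955, -0.001, 0.001]
contact_force: [-4.1, -3.9, 2.0]
opening: 0.152
finger_force: 37.7
```

>>> send_rows --pt "0 0 0.0005 8 -1" --pt "0 0 0.001 16 -1" --pt "0 0 0.0015 24 -1" --pt "0 0 0.002 32 -1" --pt "0 0 0.0025 40 -1" --pt "0 0 0.003 46 -1" --pt "0 0 0.003 49 -1" --pt "0 0 0.003 49 -1"

```text
time: 28.95
eef_pos: [0.5225, 0.1371, 0.1551]
tcp_rot: [0.666, 0.746, 0.0, 0.002]
contact_force: [-6.2, -4.6, 5.6]
opening: 0.15
finger_force: 54.4
```

```bash
python3 - <<'E'
from h import *
s=ctrl.get_state(); print(s["wrist_torque"],s["qpos"][5])
p=lat("UR",45); tgt([p[0],p[1],.25],55.5,lbl="over UR")
E
```

```text
[-0.43921972  0.49626494  0.48819586] -0.041033998430812395
over UR [  5.7  61.7 -94.8] turn -49.1
```

>>> send_rows --pt "0 0 0 0 -0.05" --pt "0 0 0 0 -0.05" --pt "0 0 -0.04 0 -0.05" --pt "0 0 -0.085 -4 -0.05" --pt "0.002 0.02 -0.095 -12 -0.05" --pt "0.004 0.045 -0.095 -20 -0.05" --pt "0.0057 0.0617 -0.095 -28 -0.05" --pt "0.0057 0.0617 -0.09 -36 -0.05" --pt "0.0057 0.0617 -0.085 -44 -0.05" --pt "0.0057 0.0617 -0.085 -49 -0.05" --pt "0.0057 0.0617 -0.085 -49 -0.05"

```text
time: 30.05
eef_pos: [0.5826, 0.1506, 0.2373]
tcp_rot: [0.298, 0.955, 0.001, 0.001]
contact_force: [0.0, -0.1, 0.6]
opening: 0.471
finger_force: 0.0
```

```bash
python3 - <<'E'
from h import *
tgt(lat("UR",45),55.5)
E
```

```text
[-0.6 -0.5 53.8] turn -0.2
```

>>> send_rows --pt "-0.0005 -0.0005 0.025 0 -0.05" --pt "-0.0005 -0.0005 0.053 0 -0.05" --pt "-0.0005 -0.0005 0.053 0 -0.05" --pt "-0.0005 -0.0005 0.053 0 -1" --pt "-0.0005 -0.0005 0.053 0 -1" --pt "-0.0005 -0.0005 0.053 0 -1"

```text
time: 30.65
eef_pos: [0.5826, 0.1489, 0.1859]
tcp_rot: [0.298, 0.955, -0.001, 0.001]
contact_force: [-3.8, -3.2, 1.0]
opening: 0.149
finger_force: 37.5
```

>>> send_rows --pt "0 0 0.0005 8 -1" --pt "0 0 0.001 16 -1" --pt "0 0 0.0015 24 -1" --pt "0 0 0.002 32 -1" --pt "0 0 0.0025 40 -1" --pt "0 0 0.003 46 -1" --pt "0 0 0.003 49 -1" --pt "0 0 0.003 49 -1"

```text
time: 31.45
eef_pos: [0.583, 0.1486, 0.1841]
tcp_rot: [0.666, 0.746, -0.0, 0.002]
contact_force: [-5.0, -3.7, 4.3]
opening: 0.152
finger_force: 52.9
```

```bash
python3 - <<'E'
from h import *
s=ctrl.get_state(); print(s["wrist_torque"],s["qpos"][5])
p=lat("LL",45); tgt([p[0],p[1],.23],55.5,lbl="over LL")
E
```

```text
[-0.32773967  0.40373947  0.55560767] -0.02833499445933262
over LL [131.8 -72.1 -46.4] turn -49.1
```

>>> send_rows --pt "0 0 0 0 -0.05" --pt "0 0 0 0 -0.05" --pt "0 0 -0.03 0 -0.05" --pt "0 0 -0.056 -3 -0.05" --pt "0.035 -0.02 -0.056 -11 -0.05" --pt "0.075 -0.042 -0.056 -19 -0.05" --pt "0.11 -0.06 -0.056 -27 -0.05" --pt "0.132 -0.072 -0.05 -35 -0.05" --pt "0.132 -0.072 -0.045 -43 -0.05" --pt "0.132 -0.072 -0.045 -49 -0.05" --pt "0.132 -0.072 -0.045 -49 -0.05" --pt "0.132 -0.072 -0.045 -49 -0.05"

```text
time: 32.65
eef_pos: [0.4967, 0.2731, 0.2265]
tcp_rot: [0.299, 0.954, 0.001, 0.001]
contact_force: [0.1, -0.4, -0.5]
opening: 0.475
finger_force: 0.0
```

```bash
python3 - <<'E'
from h import *
tgt(lat("LL",45),55.5)
E
```

```text
[-0.7 -1.3 71.8] turn -0.3
```

>>> send_rows --pt "-0.0005 -0.001 0.035 0 -0.05" --pt "-0.0005 -0.001 0.071 0 -0.05" --pt "-0.0005 -0.001 0.071 0 -0.05" --pt "-0.0005 -0.001 0.071 0 -1" --pt "-0.0005 -0.001 0.071 0 -1" --pt "-0.0005 -0.001 0.071 0 -1"

```text
time: 33.25
eef_pos: [0.4965, 0.271, 0.157]
tcp_rot: [0.298, 0.955, -0.001, 0.001]
contact_force: [-3.9, -4.8, 1.1]
opening: 0.149
finger_force: 37.6
```

>>> send_rows --pt "0 0 0.0005 8 -1" --pt "0 0 0.001 16 -1" --pt "0 0 0.0015 24 -1" --pt "0 0 0.002 32 -1" --pt "0 0 0.0025 40 -1" --pt "0 0 0.003 46 -1" --pt "0 0 0.003 49 -1" --pt "0 0 0.003 49 -1"

```text
time: 34.05
eef_pos: [0.4969, 0.2711, 0.1552]
tcp_rot: [0.666, 0.746, 0.0, 0.002]
contact_force: [-5.3, -5.5, 5.0]
opening: 0.149
finger_force: 53.0
```

>>> send_rows --pt "0 0 0 0 -0.05" --pt "0 0 0 0 -0.05" --pt "0 0 -0.03 0 -0.05" --pt "0 0 -0.07 0 -0.05" --pt "0 0 -0.1 0 -0.05" --pt "0.04 -0.015 -0.1 0 -0.05" --pt "0.08 -0.03 -0.1 0 -0.05" --pt "0.12 -0.05 -0.1 0 -0.05" --pt "0.16 -0.075 -0.1 0 -0.05" --pt "0.2 -0.1 -0.1 0 -0.05" --pt "0.24 -0.12 -0.1 0 -0.05" --pt "0.24 -0.12 -0.1 0 -0.05"

```text
time: 35.25
eef_pos: [0.3474, 0.5013, 0.2533]
tcp_rot: [0.665, 0.747, 0.002, -0.001]
contact_force: [0.1, 0.4, -0.0]
opening: 0.476
finger_force: 0.0
```

```bash
python3 - <<'E'
from h import *
b=ctrl.read_camera("top"); cv2.imwrite("pics/top9.png",cv2.cvtColor(b,4)); print(wings(b,0),bar(b))
q=bar(b)[:2]
g=least_squares(lambda p:(proj("top",face(BOX,(p[0],p[1],31.5)))-q).ravel(),[0,0]); print("bar in face",g.x)
E
```

```text
{'UL': (np.float64(53.81214391016067), 90), 'LR': (np.float64(41.359190366442576), 96), 'UR': (np.float64(39.89208061675549), 94), 'LL': (np.float64(49.9168953516675), 90)} (np.float64(311.6148037754595), np.float64(206.35290611028316), np.int64(256))
bar in face [-4.6929353   0.20730775]
```

```bash
python3 -c "
from plant import ctrl
print(ctrl.sign_off())"
```

```text
the job is handed in; nothing more can be done
None
```

I set the panel in the recess and turned all four latches crisscross in two passes, to an eighth turn (44–46° on the three I could measure) and then to about the 90° stop, and handed in at 35 s; the panel sits about 3 mm or more down the slope (estimates 3–5 mm, limit 4 mm), so its centring and flushness are not confirmed.

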